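Set the indexing stage to its fourth preset

TASK

By its upright handle, turn the indexing stage gently anticlockwise (seen from above) all the way back to its home stop, then turn it clockwise exactly four clicks, counting them by feel, and let go with the stage seated in the fourth click. The presets are unevenly spaced and unmarked, so angles do not tell the count; never force the handle against a stop (20 N is too much), and leave the bulb, vial, post and screwdriver where they are.

Things in the scene. Friction and masses are not known exactly. Their poses are not given: they have to be found in the camera images.
- stage: fixed black square housing of the indexing stage, 166 x 166 x 30 mm, with two low mounting ears (8 mm high, reaching 110 mm from the centre) on its +y and -y sides; origin at the centre of its underside on the table, z up. Its position and yaw vary.
- stage_axis (a point): point on the vertical turning axis of the dial, at the dial's top face, 42 mm above the table; axes as stage
- handle (a point): centre of the top of the upright steel handle, 86 mm above the table: a plain round pin, 15 mm diameter, 44 mm tall, fixed to the black dial (152 mm diameter, 10 mm thick, top face at 42 mm), 60 mm from its axis; it does not spin by itself. This point's x axis points from the stage axis outwards through the handle.
- dial (a joint): angle of the dial, rad: 0 at the home stop (handle on the housing's +x side), growing clockwise seen from above to 3.77 at the far stop. It starts at rest on a level stretch beyond the last ridge. The five ridges are 20 to 35 degrees apart, unevenly, and the whole pattern is shifted, unseen, by up to 28 degrees from run to run. From home there is a level stretch of 5 to 35 degrees before the first ridge.
- bulb: loose blue rubber-like pipette bulb standing on the table, 32 mm diameter, 52 mm tall, origin at the centre of its underside; leave alone
- vial: loose amber sample vial standing on the table, 26 mm diameter, 50 mm tall, origin at the centre of its underside; leave alone
- post: loose steel optical post standing on the table, foot 32 mm diameter, rod 13 mm diameter, 60 mm tall, origin at the centre of its underside; leave alone
- driver: loose screwdriver lying on the table along its own x axis, 160 mm long, handle to -x, origin under its middle; leave alone
- handle_foot (a point): foot of the handle at the dial's top face, 42 mm above the table. A hidden spring ball under the dial rides over ridges: at the handle, climbing one takes 4 to 8 N along the path; past the crest the dial pulls forward as hard, down into the next dip: one click. Left on a slope it slides into a dip by itself. The dip after the first ridge from home is click one.
- stops: hidden inside the housing: two fixed stop blocks (home and far) that a lug under the dial meets at the ends of its travel, 65 mm from the axis; origin at the centre of the housing's underside, axes as the housing. More than 25 N there is forcing it; 10 to 12 N at the handle tells a stop from a ridge.
- ridge_four: hidden inside the housing: the fourth rounded ridge counted clockwise from home; the fourth click is the drop past it. Its origin is at the centre of the housing's underside, on the dial's axis, not at the ridge; where on the circle the ridge lies is not known and must be felt.
- ridge_five: hidden inside the housing: the fifth and last ridge; the fourth dip lies between the fourth and this one, and a seated ball rests against both. Its origin is at the centre of the housing's underside, on the dial's axis, not at the ridge; where on the circle the ridge lies is not known and must be felt.

How it is judged:
On the way:
1. the dial is brought back to its home stop (within 0.06 rad) (value of joint dial below 0.06 rad), for 0.1 s.
At the end, for the whole second after the job is handed in: after having been home (within 0.06 rad of the stop), the dial is at rest (below 0.05 rad/s) with its spring ball seated in the dip of the fourth click (pressing with over 3 N on both ridges beside that dip) (contact force between stage and ridge_four above 3 N and contact force between stage and ridge_five above 3 N and velocity of joint dial between -0.05 and 0.05 rad/s); the robot touches nothing.
It fails at once if the dial is forced against one of its end stops with more than 25 N (contact force between stage and stops above 25 N).
It fails at once if a bystander is shifted more than 15 mm (distance of any of bulb, vial, post, driver from where it was at the start of the episode above 0.015 m).
It also fails if it takes over 72 s, if anything falls off the work surface, if the arm or the gripper's body presses on something with over 40 N, if the wrist force passes 120 N, or if a joint passes its speed limit or range.

ROBOT

A 6-joint arm with a two-finger parallel gripper is mounted at the origin on the work surface. World frame = base frame: x ahead of the robot, y to its left, z up, the work surface at z = 0. Lengths are in m, angles in rad, forces in N, time in s.
With the tool pointing down it reaches from about 0.275 to 0.85 m from the base axis. Payload 5.2 kg.
Tool frame: the origin (TCP) lies at the very end of the fingers, on their centre line; the grasp point (between the pads) lies 19 mm behind it; y points along the fingers, z is the direction in which the jaws open and shut, and the axes are right-handed (so a half turn about y gives the same grasp; the last joint's range is limited). The gripper opens to 85 mm and grips with 20 to 120 N. Pads are 22 mm wide; open, the fingers measure 114 mm over their backs; the gripper's body (76 mm by 85 mm) begins 54 mm behind the grasp point. The pads swing forward as they close: fully open they stand 13 mm farther back than shut.
Start: joints at [-1.417, 0.259, 1.535, -0, 1.348, -0.203], TCP at [0.192, -0.515, 0.231] pointing down, gripper open.
Joint ranges: [-3.14, 3.14], [-0.91, 2.08], [0.19, 2.58], [-1.22, 4.36], [0.22, 2.71], [-3.12, 3.12]. Speed limits (rad/s): [2.57, 2.57, 3.14, 3.14, 3.14, 3.14].

INTERFACE

Orientations are given as a rotation vector (axis times angle).
In Python, from rig import get_state, get_image, calibration, finish_job gives the robot as it stands.
- The arm moves only by the tool step_arm, never from a script. Its argument "deltas" is a list of rows, each an object with "claw": the closure, from -1 (fully open) to 1 (shut); "xyz": the shift along the tool's x, y, z in m, a list of three; "turn": the turn about the tool's y in degrees. In form: [{"claw": claw, "xyz": [dx, dy, dz], "turn": turn}, ...]. A call has 1 to 10 rows; each row is the pose to reach, as a shift and turn from the pose commanded when the call began, along the tool's axes at that moment; what a row does not reach only later rows make up. A row lasts 1/8 s, in which the tool goes at most 62.5 mm and 10.7 degrees, less where a joint would pass 70% of its speed; a pose out of reach is approached as far as the arm can. A call with a gripper value outside its range is refused whole. The fingers move at their own pace and stop on an object; "force" is the grip in N (left out, the last holds). Time passes only in rows, so rows that repeat a pose let the fingers close. It gives the time, the measured TCP pose, the force and the opening at its end, in the units of the state.
- get_state(): the state, without advancing time (a new reading comes with each control period).
- get_image(name): name is "scene" or "top"; returns (picture, depth): 400x640x3 uint8, blue, green, red; 400x640 float32, m along the optical axis (not along the pixel's ray), 0 where there is no reading.
- calibration(name): a dict with "intrinsics" (3x3 intrinsics, pixels), "k1" (the pictures are not rectified: a ray, as slopes to the right and down, at radius r is drawn at 1 + k1 r^2 times it, then the intrinsics apply), "T" (4x4, takes a point from camera to world coordinates). Camera axes: x right, y down, z forward; pixel columns grow to the right and rows downward; lengths in m; the calibration is good to about 2 mm. A picture is of the moment at which its call begins. calibration takes no time and is no camera call.
- finish_job(): hands the job in, once; it reports no verdict.
The state is a dict: "time_s": time; "joint_positions": joint angles; "qd": joint speeds; "tau": joint torques, N m; "eef_pos": TCP position; "orientation": TCP orientation; "contact_force": force on the tool from outside, world axes, zero at the start; "ft_torque": the same for the moment, N m; "grip_width": finger opening in m.
Only numpy, scipy, OpenCV 4.12 (cv2) and the standard library are available. Lean on these libraries where they do the work, as an engineer would, in place of code of your own. Each camera call takes 0.05 s, during which the arm holds its last target. There are 200 camera calls.

## Working session

There is one attempt and no reset: what is moved stays moved. The work goes in short steps, Python scripts to look and compute and a tool call to move; the robot and the scene stay as the last step left them, time stands still between calls to the robot, and variables do not carry over. Pictures are saved under pics/ and viewed, about 8 in all and at most 12, crops included, and the job is handed in when it is done.

Besides the shell and the picture viewer there is one more tool, called after "Call:" as a command line: name --argument value ..., lists and objects as JSON in quotes. step_arm: Moves the arm, as the interface text tells. Its arguments: {"type":"object","properties":{"deltas":{"type":"array"},"force":{"type":"number"}},"required":["deltas"]}

```bash
mkdir -p pics; python3 - <<'E'
from rig import *
import cv2,numpy as np
for n in("top","scene"):
    p,d=get_image(n);cv2.imwrite(f"pics/{n}0.png",p);np.save(f"pics/{n}0.npy",d)
    c=calibration(n);print(n,np.round(c["intrinsics"],1).tolist(),c["k1"],np.round(c["T"],3).tolist())
s=get_state();print(s)
E
```

```text
top [[495.3, 0.0, 320.0], [0.0, 495.3, 193.1], [0.0, 0.0, 1.0]] -0.13190607261569873 [[-0.0, -0.997, 0.074, 0.566], [-1.0, -0.001, -0.014, 0.069], [0.014, -0.074, -0.997, 0.986], [0.0, 0.0, 0.0, 1.0]]
scene [[418.2, 0.0, 318.5], [0.0, 418.2, 206.4], [0.0, 0.0, 1.0]] 0.033637403479490416 [[0.095, 0.543, -0.834, 1.335], [0.995, -0.04, 0.087, -0.025], [0.014, -0.839, -0.545, 0.533], [0.0, 0.0, 0.0, 1.0]]
{'time_s': 0.1, 'joint_positions': array([-1.41679025e+00,  2.59264613e-01,  1.53595621e+00, -1.04453102e-05,
        1.34797727e+00, -2.02810308e-01]), 'qd': array([-7.07002000e-04, -1.65967690e-03, -2.81212117e-03,  1.17444805e-03,
        6.48089650e-04, -7.12760599e-05]), 'tau': array([ 2.56507585e-03, -4.46967566e+01, -2.91247380e+01, -1.67453372e-04,
        6.27625035e-03,  2.02624528e-05]), 'eef_pos': array([ 0.1920527 , -0.51489107,  0.23056777]), 'orientation': array([-0.36550727,  2.02873605, -2.02542967]), 'contact_force': array([ 0.39259261,  0.10344164, -0.08090233]), 'ft_torque': array([-0.00596584, -0.01517165,  0.02781722]), 'grip_width': 0.08506135051741404}
```

View pics/top0.png

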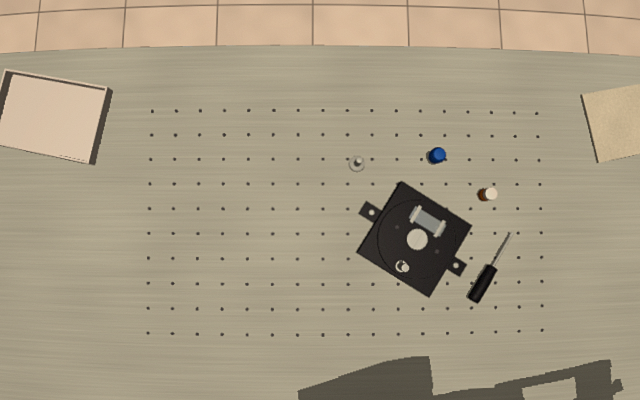

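View pics/scene0.png

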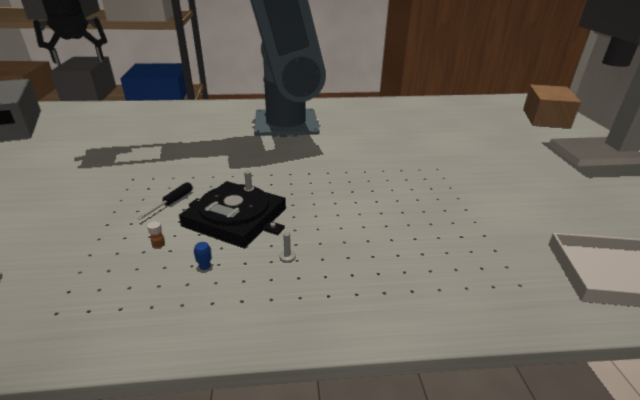

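The top view shows the stage housing with corners near (400,181), (471,225), (430,297) and (357,252). The disc centre is near (417,239), the handle near (402,267), and the bystanders stand to the +x and -y sides.

```bash
cat > h.py <<'E'
import numpy as np,cv2
from rig import *
def ray(n,px,z):
    c=calibration(n);T=np.array(c["T"])
    u=cv2.undistortPoints(np.array([[px]],float),np.array(c["intrinsics"]),np.array([c["k1"],0,0,0.]),None,None,None)[0,0] if 0 else cv2.undistortPoints(np.array([[px]],float),np.array(c["intrinsics"]),np.array([c["k1"],0,0,0.]))[0,0]
    d=T[:3,:3]@[u[0],u[1],1];o=T[:3,3];return o+d*(z-o[2])/d[2]
def cloud(n,dep):
    c=calibration(n);T=np.array(c["T"]);v,u=np.mgrid[:400,:640]
    q=cv2.undistortPoints(np.stack([u,v],-1).reshape(-1,1,2).astype(float),np.array(c["intrinsics"]),np.array([c["k1"],0,0,0.]))[:,0].reshape(400,640,2)
    P=np.dstack([q,np.ones((400,640))])*dep[...,None];return P@T[:3,:3].T+T[:3,3]
E
sed -i 's/ if 0 else.*$//; s/,None,None,None)/)/' h.py
python3 - <<'E'
from h import *
p=cv2.imread("pics/top0.png");W=cloud("top",np.load("pics/top0.npy"))
b=p[170:310,345:485]
# black housing mask
g=p.max(2)<60;m=np.zeros((400,640),np.uint8);m[165:310,345:466]=0
m=(g&(np.hypot(*(np.mgrid[:400,:640]-np.array([239,415])[:,None,None]))<75)).astype(np.uint8)
cs,_=cv2.findContours(cv2.morphologyEx(m,cv2.MORPH_CLOSE,np.ones((9,9))),0,2)
c=max(cs,key=cv2.contourArea)
mm=np.zeros_like(m);cv2.drawContours(mm,[c],-1,1,-1)
mm=cv2.morphologyEx(mm,cv2.MORPH_OPEN,np.ones((35,35)))
c=max(cv2.findContours(mm,0,2)[0],key=cv2.contourArea)
G=np.array([ray("top",q[0].astype(float),.03)[:2] for q in c],np.float32)
r=cv2.minAreaRect(G);print("housing",r)
for px in((417,239),(402,267),(404,266),(371,212),(456,266)):
    print(px,[ray("top",px,z)[:2].round(4).tolist() for z in(.008,.042,.086)],W[px[1],px[0]].round(3))
for nm,(x0,x1,y0,y1) in dict(clamp=(408,447,203,238),handle=(392,412,257,276)).items():
    S=W[y0:y1,x0:x1].reshape(-1,3);k=S[:,2]>.052;print(nm,k.sum(),S[k].min(0),S[k].max(0),S[k].mean(0))
cv2.imwrite("pics/crop.png",cv2.resize(b,(560,560),interpolation=2))
sc=cv2.imread("pics/scene0.png")[150:260,170:300];cv2.imwrite("pics/crop2.png",cv2.resize(sc,None,fx=5,fy=5,interpolation=2))
E
```

```text
housing ((0.5481992959976196, -0.12488174438476562), (0.16952161490917206, 0.16310231387615204), 89.31988525390625)
(417, 239) [[0.5474, -0.1368], [0.548, -0.1296], [0.5488, -0.1203]] [ 0.548 -0.129  0.043]
(402, 267) [[0.4922, -0.1063], [0.4948, -0.1002], [0.4981, -0.0923]] [ 0.498 -0.093  0.083]
(404, 266) [[0.4942, -0.1103], [0.4967, -0.104], [0.4999, -0.096]] [ 0.5   -0.096  0.085]
(371, 212) [[0.6011, -0.0453], [0.5999, -0.0413], [0.5983, -0.0362]] [ 0.601 -0.045  0.011]
(456, 266) [[0.4931, -0.2152], [0.4956, -0.2053], [0.4989, -0.1925]] [ 0.494 -0.213  0.015]
clamp 3 [0.56580747 0.06937521 0.98625567] [0.56580747 0.06937521 0.98625567] [0.56580747 0.06937521 0.98625567]
handle 79 [ 0.49053287 -0.10375922  0.05304197] [0.56580747 0.06937521 0.98625567] [ 0.50049717 -0.08950491  0.11433492]
```

View pics/crop.png

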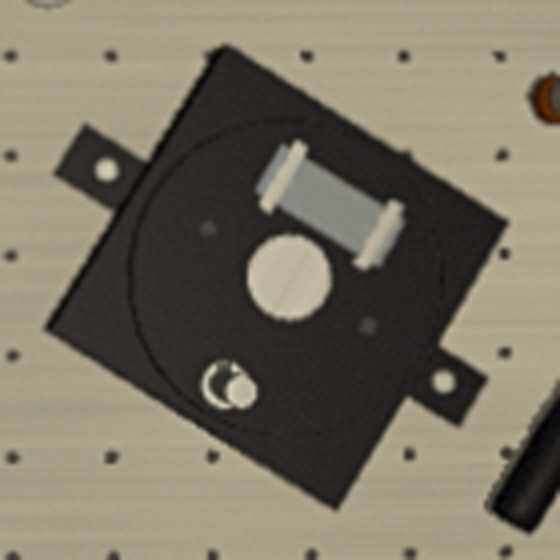

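View pics/crop2.png

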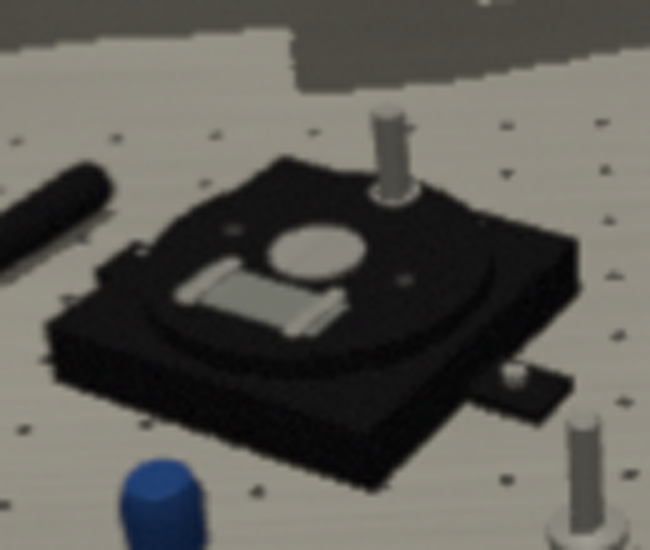

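The crops put the handle top at top-view pixel (404.9,267.1), its foot ring at (400.2,265.7) and the axis disc at (417,239). The clamp on the dial is low. The handle–axis distance comes out at 59.6 mm against 60 mm expected, and the ears give the stage's y line at about 57.6°. So the dial sits about 180° from home, and home is at world angle of about -32°.

```bash
python3 - <<'E'
from h import *
from scipy.spatial.transform import Rotation as R
s=get_state();M=R.from_rotvec(s["orientation"]).as_matrix();print(M.round(3))
a=ray("top",(417,239),.042);h=ray("top",(404.9,267.1),.086);print("axis",a,"handle",h,np.linalg.norm((h-a)[:2]),np.degrees(np.arctan2(*(h-a)[1::-1])))
for n,p,z in(("post",(357,162),.0),("bulb",(438,155),.04),("vial",(489,194),.045),("driver",(482,283),.015)):print(n,ray("top",p,z).round(3))
d=h-s["eef_pos"];print("delta tool frame",M.T@d, "x yaw",np.degrees(np.arctan2(M[1,0],M[0,0])),"z yaw",np.degrees(np.arctan2(M[1,2],M[0,2])))
# arc rows: tool x outward radial (+1) or inward (-1)
E
```

```text
[[-0.937 -0.     0.349]
 [-0.349  0.002 -0.937]
 [-0.    -1.    -0.002]]
axis [ 0.54799387 -0.12961579  0.042     ] handle [ 0.49786962 -0.09761065  0.086     ] 0.05947074501163641 147.44111858208186
post [ 0.702 -0.019  0.   ]
bulb [ 0.711 -0.174  0.04 ]
vial [ 0.634 -0.273  0.045]
driver [ 0.459 -0.266  0.015]
delta tool frame [-0.43226296  0.14515053 -0.28394864] x yaw -159.55580857396208 z yaw -69.55578029993424
```

Call:
step_arm --deltas '[{"claw": -0.5,"xyz": [0,0,0],"turn": 10}]'

```text
time_s: 0.22
eef_pos: [0.192, -0.515, 0.2307]
orientation: [-0.19, 2.129, -2.127]
contact_force: [1.5, 0.2, 0.5]
grip_width: 0.0693
```

```bash
python3 - <<'E'
from h import *
from scipy.spatial.transform import Rotation as R
s=get_state();M=R.from_rotvec(s["orientation"]).as_matrix();print(M.round(3),s["joint_positions"].round(3),s["grip_width"])
E
```

```text
[[-0.984 -0.     0.177]
 [-0.177  0.001 -0.984]
 [-0.    -1.    -0.001]] [-1.417  0.259  1.536 -0.     1.348 -0.024] 0.06932516370152005
```

Call:
step_arm --deltas '[{"claw": -0.5,"xyz": [-0.375,0.08,-0.357],"turn": 42.5},{"claw": -0.5,"xyz": [-0.375,0.08,-0.357],"turn": 42.5},{"claw": -0.5,"xyz": [-0.375,0.08,-0.357],"turn": 42.5},{"claw": -0.5,"xyz": [-0.375,0.08,-0.357],"turn": 42.5},{"claw": -0.5,"xyz": [-0.375,0.08,-0.357],"turn": 42.5},{"claw": -0.5,"xyz": [-0.375,0.08,-0.357],"turn": 42.5},{"claw": -0.5,"xyz": [-0.375,0.08,-0.357],"turn": 42.5},{"claw": -0.5,"xyz": [-0.375,0.08,-0.357],"turn": 42.5},{"claw": -0.5,"xyz": [-0.375,0.08,-0.357],"turn": 42.5},{"claw": -0.5,"xyz": [-0.375,0.08,-0.357],"turn": 42.5}]'

```text
time_s: 1.48
eef_pos: [0.4966, -0.0938, 0.1504]
orientation: [-0.542, -1.907, 1.906]
contact_force: [-1.0, -0.6, -0.1]
grip_width: 0.0642
```

Call:
step_arm --deltas '[{"claw": -0.5,"xyz": [0,0,0],"turn": 0},{"claw": -0.5,"xyz": [0,0,0],"turn": 0}]'

```text
time_s: 1.72
eef_pos: [0.4957, -0.0974, 0.1514]
orientation: [-0.548, -1.903, 1.904]
contact_force: [-0.8, 0.7, -0.4]
grip_width: 0.0642
```

```bash
python3 - <<'E'
from h import *
from scipy.spatial.transform import Rotation as R
s=get_state();M=R.from_rotvec(s["orientation"]).as_matrix();print(M.round(3),s["joint_positions"].round(3),s["eef_pos"],s["grip_width"])
print(M.T@(np.array([.4979,-.0976,.06])-s["eef_pos"]))
E
```

```text
[[-0.847 -0.    -0.532]
 [ 0.532 -0.    -0.847]
 [-0.    -1.     0.   ]] [-0.415  0.249  1.756 -0.     1.136  1.717] [ 0.49571218 -0.09737667  0.15144089] 0.06417699469437968
[-0.00196634  0.09144069 -0.00100397]
```

Call:
step_arm --deltas '[{"claw": -0.5,"xyz": [-0.002,0.045,-0.001],"turn": 0},{"claw": -0.5,"xyz": [-0.002,0.08,-0.001],"turn": 0},{"claw": -0.5,"xyz": [-0.002,0.092,-0.001],"turn": 0},{"claw": -0.5,"xyz": [-0.002,0.092,-0.001],"turn": 0},{"claw": 0.5,"xyz": [-0.002,0.092,-0.001],"turn": 0},{"claw": 0.5,"xyz": [-0.002,0.092,-0.001],"turn": 0},{"claw": 0.5,"xyz": [-0.002,0.092,-0.001],"turn": 0},{"claw": 0.5,"xyz": [-0.002,0.092,-0.001],"turn": 0},{"claw": 0.5,"xyz": [-0.002,0.092,-0.001],"turn": 0}]' --force 20

```text
time_s: 2.85
eef_pos: [0.4985, -0.0964, 0.0594]
orientation: [-0.547, -1.905, 1.905]
contact_force: [0.5, 0.0, 0.3]
grip_width: 0.0213
```

```bash
python3 - <<'E'
from h import *
p,d=get_image("scene");q=get_image("top")[0]
a=cv2.resize(p[120:240,180:310],(390,360),interpolation=2);b=cv2.resize(q[180:300,345:475],(390,360),interpolation=2)
cv2.imwrite("pics/c3.png",np.hstack([a,b]));s=get_state();print(s["eef_pos"],s["contact_force"],s["grip_width"])
for al in(3,5,10,15,20,30):
    t=np.radians(al);print(al,60*np.cos(t)-60,60*np.sin(t))
E
```

```text
[ 0.49843716 -0.09646244  0.05932838] [0.53003703 0.43969363 0.05394503] 0.021636610619251227
3 -0.08222791472557134 3.14015737457663
5 -0.2283181144952664 5.22934456485949
10 -0.9115348192675157 10.418890660015819
15 -2.044450422655899 15.529142706151244
20 -3.618442752845496 20.521208599540124
30 -8.03847577293368 29.999999999999996
```

View pics/c3.png

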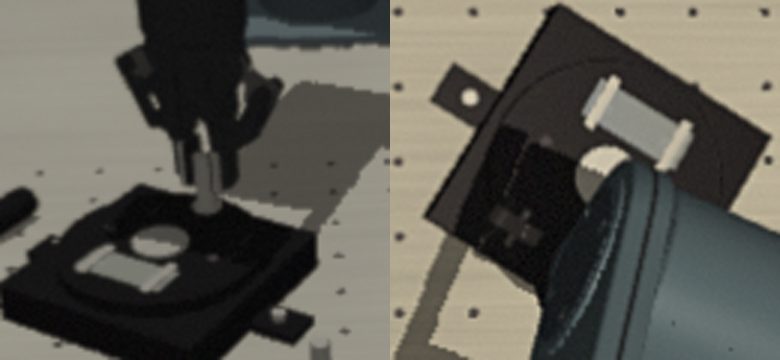

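The picture shows the pin standing between the fingers, at (207,180) in the left pane. Now I'll sweep anticlockwise along the arc (+z tool, negative turn).

Call:
step_arm --deltas '[{"claw": 0.5,"xyz": [0,0,0.0021],"turn": -2},{"claw": 0.5,"xyz": [-0.0002,0,0.0042],"turn": -4},{"claw": 0.5,"xyz": [-0.0003,0,0.0063],"turn": -6},{"claw": 0.5,"xyz": [-0.0006,0,0.0084],"turn": -8},{"claw": 0.5,"xyz": [-0.0009,0,0.0104],"turn": -10}]'

```text
time_s: 3.58
eef_pos: [0.4937, -0.1055, 0.0592]
orientation: [-0.391, -2.012, 2.01]
contact_force: [0.6, 1.1, 0.1]
grip_width: 0.0214
```

Call:
step_arm --deltas '[{"claw": 0.5,"xyz": [0,0,0.0021],"turn": -2},{"claw": 0.5,"xyz": [-0.0002,0,0.0042],"turn": -4},{"claw": 0.5,"xyz": [-0.0003,0,0.0063],"turn": -6},{"claw": 0.5,"xyz": [-0.0006,0,0.0084],"turn": -8},{"claw": 0.5,"xyz": [-0.0009,0,0.0104],"turn": -10}]'

```text
time_s: 4.2
eef_pos: [0.4905, -0.1153, 0.0592]
orientation: [-0.221, -2.112, 2.11]
contact_force: [0.4, 1.9, -0.1]
grip_width: 0.0214
```

Call:
step_arm --deltas '[{"claw": 0.5,"xyz": [0,0,0.0021],"turn": -2},{"claw": 0.5,"xyz": [-0.0002,0,0.0042],"turn": -4},{"claw": 0.5,"xyz": [-0.0003,0,0.0063],"turn": -6},{"claw": 0.5,"xyz": [-0.0006,0,0.0084],"turn": -8},{"claw": 0.5,"xyz": [-0.0009,0,0.0104],"turn": -10}]'

```text
time_s: 4.82
eef_pos: [0.489, -0.1256, 0.0592]
orientation: [-0.037, -2.205, 2.202]
contact_force: [-0.8, 1.6, 1.1]
grip_width: 0.0215
```

Call:
step_arm --deltas '[{"claw": 0.5,"xyz": [0,0,0.0021],"turn": -2},{"claw": 0.5,"xyz": [-0.0002,0,0.0042],"turn": -4},{"claw": 0.5,"xyz": [-0.0003,0,0.0063],"turn": -6},{"claw": 0.5,"xyz": [-0.0006,0,0.0084],"turn": -8},{"claw": 0.5,"xyz": [-0.0009,0,0.0104],"turn": -10}]'

```text
time_s: 5.45
eef_pos: [0.4893, -0.1349, 0.0591]
orientation: [-0.151, 2.153, -2.146]
contact_force: [-0.5, 7.1, 2.6]
grip_width: 0.0212
```

```bash
cat >> h.py <<'E'
AX=np.array([.548,-.1296])
def st():
    from scipy.spatial.transform import Rotation as R
    s=get_state();M=R.from_rotvec(s["orientation"]).as_matrix();f=M.T@s["contact_force"];e=s["eef_pos"];d=e[:2]-AX
    print("t",s["time_s"],"F tool",f.round(1),"r",np.hypot(*d).round(4),"ang",np.degrees(np.arctan2(d[1],d[0]))%360,"xyaw",np.degrees(np.arctan2(M[1,0],M[0,0]))%360,"z",e[2].round(4),"w",round(s["grip_width"],4),"j6",s["joint_positions"][5].round(2))
E
python3 -c "
from h import *;st()"
```

```text
t 5.45 F tool [-0.5 -2.6 -7.1] r 0.059 ang 185.1387018090175 xyaw 187.98813981334513 z 0.0591 w 0.0212 j6 0.94
```

Call:
step_arm --deltas '[{"claw": 0.5,"xyz": [0,0,0.0021],"turn": -2},{"claw": 0.5,"xyz": [-0.0002,0,0.0042],"turn": -4}]'

```text
time_s: 5.7
eef_pos: [0.4898, -0.1392, 0.0591]
orientation: [-0.224, 2.114, -2.109]
contact_force: [-2.0, 3.7, 3.5]
grip_width: 0.0211
```

Call:
step_arm --deltas '[{"claw": 0.5,"xyz": [0,0,0.0021],"turn": -2},{"claw": 0.5,"xyz": [-0.0002,0,0.0042],"turn": -4}]'

```text
time_s: 5.95
eef_pos: [0.4907, -0.1438, 0.059]
orientation: [-0.294, 2.074, -2.07]
contact_force: [-0.7, 0.9, 1.0]
grip_width: 0.0214
```

Call:
step_arm --deltas '[{"claw": 0.5,"xyz": [0,0,0.0021],"turn": -2},{"claw": 0.5,"xyz": [-0.0002,0,0.0042],"turn": -4}]'

```text
time_s: 6.2
eef_pos: [0.4928, -0.1486, 0.0592]
orientation: [-0.359, 2.032, -2.031]
contact_force: [0.1, -0.1, 0.4]
grip_width: 0.0213
```

Call:
step_arm --deltas '[{"claw": 0.5,"xyz": [0,0,0.0021],"turn": -2},{"claw": 0.5,"xyz": [-0.0002,0,0.0042],"turn": -4}]'

```text
time_s: 6.45
eef_pos: [0.4947, -0.1528, 0.0593]
orientation: [-0.423, 1.99, -1.99]
contact_force: [-0.2, -0.1, 0.0]
grip_width: 0.0211
```

Call:
step_arm --deltas '[{"claw": 0.5,"xyz": [0,0,0.0021],"turn": -2},{"claw": 0.5,"xyz": [-0.0002,0,0.0042],"turn": -4}]'

```text
time_s: 6.7
eef_pos: [0.4964, -0.1562, 0.0592]
orientation: [-0.487, 1.948, -1.947]
contact_force: [-0.4, 0.3, -0.2]
grip_width: 0.0212
```

Call:
step_arm --deltas '[{"claw": 0.5,"xyz": [0,0,0.0021],"turn": -2},{"claw": 0.5,"xyz": [-0.0002,0,0.0042],"turn": -4}]'

```text
time_s: 6.95
eef_pos: [0.4981, -0.1591, 0.0592]
orientation: [-0.548, 1.907, -1.903]
contact_force: [-1.8, 6.5, 3.1]
grip_width: 0.0213
```

```bash
python3 -c "
from h import *;st()"
```

```text
t 6.95 F tool [-1.9 -3.1 -6.5] r 0.0579 ang 210.59015578803786 xyaw 212.054122049992 z 0.0592 w 0.0213 j6 0.49
```

Call:
step_arm --deltas '[{"claw": 0.5,"xyz": [0,0,0.0021],"turn": -2},{"claw": 0.5,"xyz": [-0.0002,0,0.0042],"turn": -4}]'

```text
time_s: 7.2
eef_pos: [0.5, -0.1618, 0.0592]
orientation: [-0.607, 1.865, -1.858]
contact_force: [-3.3, 7.0, 4.7]
grip_width: 0.0216
```

Call:
step_arm --deltas '[{"claw": 0.5,"xyz": [0,0,0.0021],"turn": -2},{"claw": 0.5,"xyz": [-0.0002,0,0.0042],"turn": -4}]'

```text
time_s: 7.45
eef_pos: [0.5027, -0.1656, 0.0592]
orientation: [-0.664, 1.819, -1.814]
contact_force: [-2.4, 3.7, 2.5]
grip_width: 0.0215
```

Call:
step_arm --deltas '[{"claw": 0.5,"xyz": [0,0,0.0021],"turn": -2},{"claw": 0.5,"xyz": [-0.0002,0,0.0042],"turn": -4}]'

```text
time_s: 7.7
eef_pos: [0.5065, -0.1702, 0.0592]
orientation: [-0.717, 1.77, -1.771]
contact_force: [-2.0, 0.8, -0.5]
grip_width: 0.0218
```

Call:
step_arm --deltas '[{"claw": 0.5,"xyz": [0,0,0.0021],"turn": -2},{"claw": 0.5,"xyz": [-0.0002,0,0.0042],"turn": -4}]'

```text
time_s: 7.95
eef_pos: [0.5115, -0.1741, 0.0598]
orientation: [-0.766, 1.721, -1.727]
contact_force: [5.7, -2.9, -4.5]
grip_width: 0.0214
```

Call:
step_arm --deltas '[{"claw": 0.5,"xyz": [0,0,0.0021],"turn": -2},{"claw": 0.5,"xyz": [-0.0002,0,0.0042],"turn": -4}]'

```text
time_s: 8.2
eef_pos: [0.5139, -0.1763, 0.0597]
orientation: [-0.818, 1.676, -1.679]
contact_force: [1.0, -1.1, 0.3]
grip_width: 0.0211
```

Call:
step_arm --deltas '[{"claw": 0.5,"xyz": [0,0,0.0021],"turn": -2},{"claw": 0.5,"xyz": [-0.0002,0,0.0042],"turn": -4}]'

```text
time_s: 8.45
eef_pos: [0.516, -0.1776, 0.0591]
orientation: [-0.869, 1.631, -1.63]
contact_force: [0.1, 0.0, 0.1]
grip_width: 0.0215
```

Call:
step_arm --deltas '[{"claw": 0.5,"xyz": [0,0,0.0021],"turn": -2},{"claw": 0.5,"xyz": [-0.0002,0,0.0042],"turn": -4}]'

```text
time_s: 8.7
eef_pos: [0.5196, -0.1798, 0.0592]
orientation: [-0.916, 1.584, -1.582]
contact_force: [-2.3, 2.0, 2.2]
grip_width: 0.0212
```

Call:
step_arm --deltas '[{"claw": 0.5,"xyz": [0,0,0.0021],"turn": -2},{"claw": 0.5,"xyz": [-0.0002,0,0.0042],"turn": -4}]'

```text
time_s: 8.95
eef_pos: [0.5214, -0.1803, 0.0589]
orientation: [-0.963, 1.539, -1.53]
contact_force: [-7.3, 3.4, 6.8]
grip_width: 0.0213
```

Call:
step_arm --deltas '[{"claw": 0.5,"xyz": [0,0,0.0021],"turn": -2},{"claw": 0.5,"xyz": [-0.0002,0,0.0042],"turn": -4}]'

```text
time_s: 9.2
eef_pos: [0.5254, -0.1825, 0.059]
orientation: [-1.006, 1.489, -1.482]
contact_force: [-6.2, 2.6, 4.7]
grip_width: 0.0212
```

Call:
step_arm --deltas '[{"claw": 0.5,"xyz": [0,0,0.0021],"turn": -2},{"claw": 0.5,"xyz": [-0.0002,0,0.0042],"turn": -4}]'

```text
time_s: 9.45
eef_pos: [0.5302, -0.1846, 0.0591]
orientation: [-1.047, 1.438, -1.434]
contact_force: [-4.1, -0.9, 2.5]
grip_width: 0.0214
```

```bash
python3 -c "
from h import *;st()"
```

```text
t 9.45 F tool [ 2.1 -2.5 -3.6] r 0.0578 ang 252.077092032189 xyaw 252.09788713383716 z 0.0591 w 0.0214 j6 -0.22
```

Call:
step_arm --deltas '[{"claw": 0.5,"xyz": [0,0,0.0021],"turn": -2},{"claw": 0.5,"xyz": [-0.0002,0,0.0042],"turn": -4}]'

```text
time_s: 9.7
eef_pos: [0.5361, -0.1864, 0.0593]
orientation: [-1.084, 1.385, -1.387]
contact_force: [0.1, -0.2, 0.1]
grip_width: 0.0214
```

Call:
step_arm --deltas '[{"claw": 0.5,"xyz": [0,0,0.0021],"turn": -2},{"claw": 0.5,"xyz": [-0.0002,0,0.0042],"turn": -4}]'

```text
time_s: 9.95
eef_pos: [0.5404, -0.1871, 0.0595]
orientation: [-1.121, 1.335, -1.336]
contact_force: [0.5, 0.4, -0.6]
grip_width: 0.0212
```

Call:
step_arm --deltas '[{"claw": 0.5,"xyz": [0,0,0.0021],"turn": -2},{"claw": 0.5,"xyz": [-0.0002,0,0.0042],"turn": -4}]'

```text
time_s: 10.2
eef_pos: [0.544, -0.1875, 0.0593]
orientation: [-1.158, 1.285, -1.285]
contact_force: [-0.2, -0.5, -0.7]
grip_width: 0.0214
```

Call:
step_arm --deltas '[{"claw": 0.5,"xyz": [0,0,0.0021],"turn": -2},{"claw": 0.5,"xyz": [-0.0002,0,0.0042],"turn": -4}]'

```text
time_s: 10.45
eef_pos: [0.547, -0.1875, 0.0592]
orientation: [-1.195, 1.236, -1.232]
contact_force: [-5.2, 0.5, 4.2]
grip_width: 0.0216
```

Call:
step_arm --deltas '[{"claw": 0.5,"xyz": [0,0,0.0021],"turn": -2},{"claw": 0.5,"xyz": [-0.0002,0,0.0042],"turn": -4}]'

```text
time_s: 10.7
eef_pos: [0.5509, -0.1875, 0.0592]
orientation: [-1.228, 1.185, -1.181]
contact_force: [-4.3, -0.1, 3.7]
grip_width: 0.0213
```

Call:
step_arm --deltas '[{"claw": 0.5,"xyz": [0,0,0.0021],"turn": -2},{"claw": 0.5,"xyz": [-0.0002,0,0.0042],"turn": -4}]'

```text
time_s: 10.95
eef_pos: [0.5565, -0.1874, 0.0593]
orientation: [-1.257, 1.131, -1.131]
contact_force: [-2.0, -0.3, 0.9]
grip_width: 0.0214
```

Call:
step_arm --deltas '[{"claw": 0.5,"xyz": [0,0,0.0021],"turn": -2},{"claw": 0.5,"xyz": [-0.0002,0,0.0042],"turn": -4}]'

```text
time_s: 11.2
eef_pos: [0.5614, -0.1867, 0.0594]
orientation: [-1.287, 1.078, -1.08]
contact_force: [-0.1, 0.3, -0.7]
grip_width: 0.0214
```

Call:
step_arm --deltas '[{"claw": 0.5,"xyz": [0,0,0.0021],"turn": -2},{"claw": 0.5,"xyz": [-0.0002,0,0.0042],"turn": -4}]'

```text
time_s: 11.45
eef_pos: [0.5648, -0.1857, 0.0593]
orientation: [-1.316, 1.026, -1.026]
contact_force: [-0.4, -0.6, 0.3]
grip_width: 0.0213
```

Call:
step_arm --deltas '[{"claw": 0.5,"xyz": [0,0,0.0021],"turn": -2},{"claw": 0.5,"xyz": [-0.0002,0,0.0042],"turn": -4}]'

```text
time_s: 11.7
eef_pos: [0.5687, -0.1846, 0.0593]
orientation: [-1.342, 0.974, -0.974]
contact_force: [0.3, -0.6, -0.6]
grip_width: 0.0213
```

Call:
step_arm --deltas '[{"claw": 0.5,"xyz": [0,0,0.0021],"turn": -2},{"claw": 0.5,"xyz": [-0.0002,0,0.0042],"turn": -4}]'

```text
time_s: 11.95
eef_pos: [0.5714, -0.1833, 0.0592]
orientation: [-1.369, 0.923, -0.919]
contact_force: [-7.4, -2.6, 3.3]
grip_width: 0.0213
```

```bash
python3 -c "
from h import *;st()"
```

```text
t 11.95 F tool [-0.4 -3.3 -7.9] r 0.0586 ang 293.53741451905154 xyaw 292.0972733279566 z 0.0592 w 0.0213 j6 -0.88
```

Call:
step_arm --deltas '[{"claw": 0.5,"xyz": [0,0,0.0021],"turn": -2},{"claw": 0.5,"xyz": [-0.0002,0,0.0042],"turn": -4}]'

```text
time_s: 12.2
eef_pos: [0.5751, -0.1817, 0.0592]
orientation: [-1.393, 0.87, -0.866]
contact_force: [-4.5, -2.0, 2.8]
grip_width: 0.0212
```

Call:
step_arm --deltas '[{"claw": 0.5,"xyz": [0,0,0.0021],"turn": -2},{"claw": 0.5,"xyz": [-0.0002,0,0.0042],"turn": -4}]'

```text
time_s: 12.45
eef_pos: [0.5798, -0.1794, 0.0593]
orientation: [-1.413, 0.815, -0.814]
contact_force: [-2.7, -0.6, 1.7]
grip_width: 0.0214
```

Call:
step_arm --deltas '[{"claw": 0.5,"xyz": [0,0,0.0021],"turn": -2},{"claw": 0.5,"xyz": [-0.0002,0,0.0042],"turn": -4}]'

```text
time_s: 12.7
eef_pos: [0.5844, -0.1768, 0.0593]
orientation: [-1.433, 0.76, -0.762]
contact_force: [-0.2, -0.2, -1.3]
grip_width: 0.0215
```

Call:
step_arm --deltas '[{"claw": 0.5,"xyz": [0,0,0.0021],"turn": -2},{"claw": 0.5,"xyz": [-0.0002,0,0.0042],"turn": -4}]'

```text
time_s: 12.95
eef_pos: [0.5878, -0.1741, 0.0594]
orientation: [-1.452, 0.706, -0.708]
contact_force: [1.5, 0.6, -0.1]
grip_width: 0.0215
```

Call:
step_arm --deltas '[{"claw": 0.5,"xyz": [0,0,0.0021],"turn": -2},{"claw": 0.5,"xyz": [-0.0002,0,0.0042],"turn": -4}]'

```text
time_s: 13.2
eef_pos: [0.5902, -0.1718, 0.0593]
orientation: [-1.471, 0.654, -0.653]
contact_force: [-0.0, 0.6, 0.4]
grip_width: 0.0216
```

Call:
step_arm --deltas '[{"claw": 0.5,"xyz": [0,0,0.0021],"turn": -2},{"claw": 0.5,"xyz": [-0.0002,0,0.0042],"turn": -4}]'

```text
time_s: 13.45
eef_pos: [0.5932, -0.1688, 0.0593]
orientation: [-1.486, 0.6, -0.599]
contact_force: [0.0, 0.1, -0.7]
grip_width: 0.0214
```

```bash
python3 -c "
from h import *;st()"
```

```text
t 13.45 F tool [-0.1  0.7  0.1] r 0.0599 ang 319.06162543674685 xyaw 316.07073653218083 z 0.0593 w 0.0214 j6 -1.26
```

Call:
step_arm --deltas '[{"claw": 0.5,"xyz": [0,0,0.001],"turn": -1},{"claw": 0.5,"xyz": [0,0,0.002],"turn": -2}]'

```text
time_s: 13.7
eef_pos: [0.5944, -0.1674, 0.0593]
orientation: [-1.494, 0.574, -0.573]
contact_force: [-1.7, -0.4, 0.8]
grip_width: 0.0214
```

Call:
step_arm --deltas '[{"claw": 0.5,"xyz": [0,0,0.001],"turn": -1},{"claw": 0.5,"xyz": [0,0,0.002],"turn": -2}]'

```text
time_s: 13.95
eef_pos: [0.5957, -0.1659, 0.0592]
orientation: [-1.501, 0.547, -0.546]
contact_force: [-2.0, -1.0, 0.2]
grip_width: 0.0215
```

Call:
step_arm --deltas '[{"claw": 0.5,"xyz": [0,0,0.001],"turn": -1},{"claw": 0.5,"xyz": [0,0,0.001],"turn": -1}]'

```text
time_s: 14.2
eef_pos: [0.5969, -0.165, 0.0593]
orientation: [-1.504, 0.533, -0.534]
contact_force: [0.4, 0.0, -0.6]
grip_width: 0.0214
```

```bash
python3 -c "
from h import *;st()"
```

```text
t 14.2 F tool [0.3 0.6 0.3] r 0.0604 ang 324.0565109227673 xyaw 320.9577311313518 z 0.0593 w 0.0214 j6 -1.34
```

Call:
step_arm --deltas '[{"claw": 0.5,"xyz": [0,0,0.001],"turn": -1},{"claw": 0.5,"xyz": [0,0,0.001],"turn": -1}]'

```text
time_s: 14.45
eef_pos: [0.5974, -0.1643, 0.0593]
orientation: [-1.507, 0.519, -0.52]
contact_force: [0.0, -0.8, 0.2]
grip_width: 0.0211
```

Call:
step_arm --deltas '[{"claw": 0.5,"xyz": [0,0,0.001],"turn": -1},{"claw": 0.5,"xyz": [0,0,0.001],"turn": -1}]'

```text
time_s: 14.7
eef_pos: [0.5979, -0.1635, 0.0593]
orientation: [-1.511, 0.506, -0.506]
contact_force: [0.4, 0.2, -0.1]
grip_width: 0.0213
```

Call:
step_arm --deltas '[{"claw": 0.5,"xyz": [0,0,0.001],"turn": -1},{"claw": 0.5,"xyz": [0,0,0.001],"turn": -1}]'

```text
time_s: 14.95
eef_pos: [0.5985, -0.1626, 0.0593]
orientation: [-1.514, 0.492, -0.493]
contact_force: [0.1, -0.2, 0.3]
grip_width: 0.0212
```

```bash
python3 -c "
from h import *;st()"
```

```text
t 14.95 F tool [ 0.2 -0.3 -0.1] r 0.0604 ang 326.8168859859163 xyaw 323.96269121253755 z 0.0593 w 0.0212 j6 -1.39
```

Call:
step_arm --deltas '[{"claw": 0.5,"xyz": [0,0,0.001],"turn": -1},{"claw": 0.5,"xyz": [0,0,0.001],"turn": -1}]'

```text
time_s: 15.2
eef_pos: [0.5991, -0.1618, 0.0593]
orientation: [-1.517, 0.479, -0.479]
contact_force: [-0.2, 0.6, 0.1]
grip_width: 0.0215
```

Call:
step_arm --deltas '[{"claw": 0.5,"xyz": [0,0,0.001],"turn": -1},{"claw": 0.5,"xyz": [0,0,0.001],"turn": -1}]'

```text
time_s: 15.45
eef_pos: [0.5997, -0.161, 0.0593]
orientation: [-1.52, 0.465, -0.465]
contact_force: [0.4, -0.6, 0.1]
grip_width: 0.0214
```

Call:
step_arm --deltas '[{"claw": 0.5,"xyz": [0,0,0.001],"turn": -1},{"claw": 0.5,"xyz": [0,0,0.001],"turn": -1}]'

```text
time_s: 15.7
eef_pos: [0.6003, -0.1602, 0.0593]
orientation: [-1.523, 0.452, -0.452]
contact_force: [0.2, -0.3, -0.6]
grip_width: 0.0215
```

```bash
python3 -c "
from h import *;st()"
```

```text
t 15.7 F tool [ 0.3  0.6 -0.1] r 0.0606 ang 329.63275298603713 xyaw 326.96296208179274 z 0.0593 w 0.0215 j6 -1.43
```

```bash
python3 - <<'E'
from h import *
p,d=get_image("scene");q=get_image("top")[0]
a=cv2.resize(p[130:250,160:290],(390,360),interpolation=2);b=cv2.resize(q[180:300,345:475],(390,360),interpolation=2)
cv2.imwrite("pics/c4.png",np.hstack([a,b]))
E
```

```text
(no output)
```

View pics/c4.png

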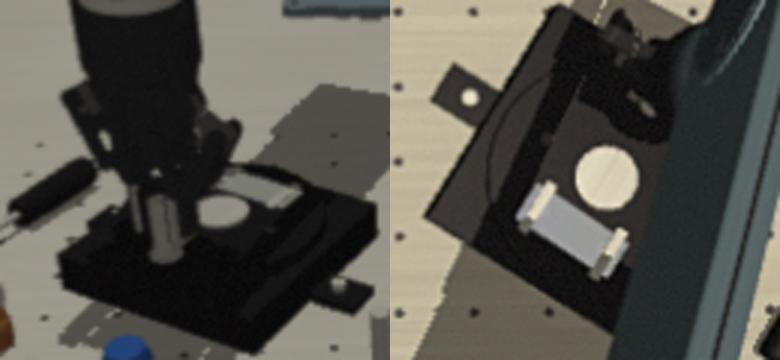

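The picture shows the pin still between the fingers, and the dial's clamp is now opposite where it started, so home is close. I'll keep creeping.

Call:
step_arm --deltas '[{"claw": 0.5,"xyz": [0,0,0.001],"turn": -1},{"claw": 0.5,"xyz": [0,0,0.001],"turn": -1}]'

```text
time_s: 16.05
eef_pos: [0.6008, -0.1594, 0.0593]
orientation: [-1.526, 0.438, -0.438]
contact_force: [0.2, -0.7, 0.2]
grip_width: 0.0213
```

Call:
step_arm --deltas '[{"claw": 0.5,"xyz": [0,0,0.001],"turn": -1},{"claw": 0.5,"xyz": [0,0,0.001],"turn": -1}]'

```text
time_s: 16.3
eef_pos: [0.6013, -0.1585, 0.0593]
orientation: [-1.529, 0.424, -0.425]
contact_force: [0.6, -0.4, -0.5]
grip_width: 0.0212
```

```bash
python3 -c "
from h import *;st()"
```

```text
t 16.3 F tool [ 0.7  0.5 -0. ] r 0.0606 ang 331.488770546972 xyaw 328.9652979616722 z 0.0593 w 0.0212 j6 -1.47
```

```bash
python3 - <<'E'
from h import *
p,d=get_image("scene")
for px in((214,214),(215,214),(216,214),(215,216)):
    r=ray("scene",px,.042)[:2]-AX;print(px,r,np.hypot(*r),np.degrees(np.arctan2(r[1],r[0]))%360)
c0=ray("scene",(160+222/3,130+211/3),.042);print("disc centre check",c0)
cv2.imwrite("pics/c5.png",cv2.resize(p[175:235,180:260],(800,600),interpolation=2))
E
```

```text
(214, 214) [ 0.04747365 -0.03685264] 0.06009878938957877 322.1786765008286
(215, 214) [ 0.04762943 -0.03479681] 0.05898627486569875 323.8491191570281
(216, 214) [ 0.04778524 -0.0327405 ] 0.05792555360767249 325.582642658578
(215, 216) [ 0.05509483 -0.03398047] 0.06473107934027837 328.3352384980813
disc centre check [ 0.54464653 -0.12915336  0.042     ]
```

View pics/c5.png

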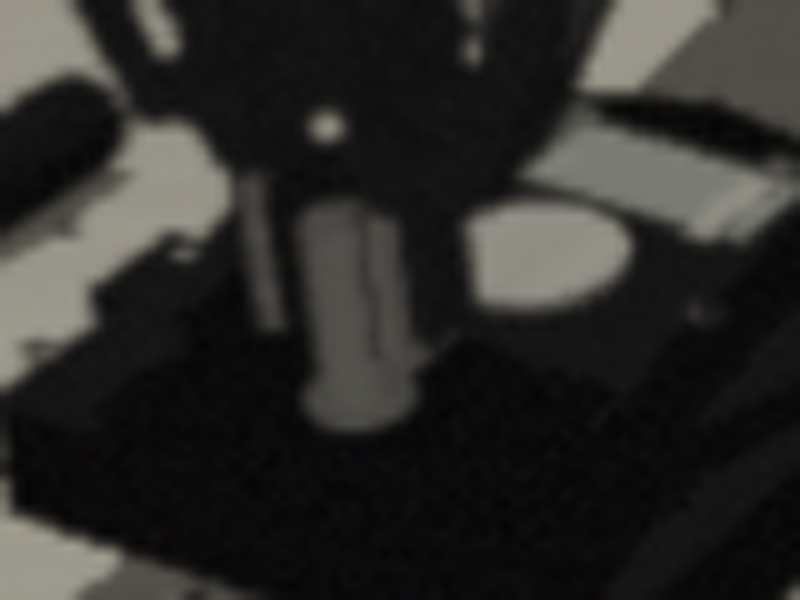

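The pin foot, at pixel (216,215), gives an angle of about 327–328°, so it may already be at the stop with the trailing pad 1–2 mm behind. I'll creep on until I feel firm contact.

Call:
step_arm --deltas '[{"claw": 0.5,"xyz": [0,0,0.001],"turn": 0},{"claw": 0.5,"xyz": [0,0,0.001],"turn": 0}]'

```text
time_s: 16.6
eef_pos: [0.6015, -0.1583, 0.0593]
orientation: [-1.53, 0.425, -0.425]
contact_force: [-1.3, -3.6, 1.5]
grip_width: 0.0214
```

Call:
step_arm --deltas '[{"claw": 0.5,"xyz": [0,0,0.001],"turn": 0},{"claw": 0.5,"xyz": [0,0,0.001],"turn": 0}]'

```text
time_s: 16.85
eef_pos: [0.6016, -0.1582, 0.0593]
orientation: [-1.531, 0.425, -0.424]
contact_force: [-3.2, -4.7, 0.9]
grip_width: 0.0218
```

```bash
python3 -c "
from h import *;st()"
```

```text
t 16.85 F tool [-0.4 -0.8 -5.7] r 0.0607 ang 331.95806187539665 xyaw 328.9427815395546 z 0.0593 w 0.0218 j6 -1.46
```

Call:
step_arm --deltas '[{"claw": 0.5,"xyz": [0,0,0.001],"turn": 0},{"claw": 0.5,"xyz": [0,0,0.001],"turn": 0}]'

```text
time_s: 17.1
eef_pos: [0.6017, -0.158, 0.0593]
orientation: [-1.532, 0.426, -0.424]
contact_force: [-5.4, -8.0, 1.3]
grip_width: 0.0212
```

Call:
step_arm --deltas '[{"claw": 0.5,"xyz": [0,0,0.001],"turn": 0},{"claw": 0.5,"xyz": [0,0,0.001],"turn": 0}]'

```text
time_s: 17.35
eef_pos: [0.6017, -0.1579, 0.0593]
orientation: [-1.533, 0.427, -0.424]
contact_force: [-8.2, -11.6, 1.7]
grip_width: 0.0213
```

```bash
python3 -c "
from h import *;st()"
```

```text
t 17.35 F tool [ -1.   -1.6 -14.2] r 0.0607 ang 332.2551433996621 xyaw 328.94037857914196 z 0.0593 w 0.0213 j6 -1.46
```

It's blocked at 14 N with no movement, firmer than any ridge, so this is the home stop. I felt five ridges on the way back, at tool angles of about 188, 216, 248, 270 and 295°. Now I'll back off and turn clockwise.

Call:
step_arm --deltas '[{"claw": 0.5,"xyz": [0,0,-0.004],"turn": 0},{"claw": 0.5,"xyz": [0,0,-0.006],"turn": 0},{"claw": 0.5,"xyz": [-0.0002,0,-0.01],"turn": 4},{"claw": 0.5,"xyz": [-0.0006,0,-0.014],"turn": 8},{"claw": 0.5,"xyz": [-0.0006,0,-0.014],"turn": 8}]'

```text
time_s: 17.98
eef_pos: [0.5958, -0.1665, 0.0593]
orientation: [-1.504, 0.533, -0.533]
contact_force: [-0.0, -0.1, 0.1]
grip_width: 0.0214
```

```bash
python3 -c "
from h import *;st()"
```

```text
t 17.975 F tool [ 0.  -0.1 -0.1] r 0.0603 ang 322.3325722960923 xyaw 320.98416307668265 z 0.0593 w 0.0214 j6 -1.34
```

Call:
step_arm --deltas '[{"claw": 0.5,"xyz": [0,0,-0.0021],"turn": 2},{"claw": 0.5,"xyz": [-0.0002,0,-0.0042],"turn": 4}]'

```text
time_s: 18.23
eef_pos: [0.5928, -0.1699, 0.0593]
orientation: [-1.489, 0.589, -0.589]
contact_force: [0.3, 1.6, 0.9]
grip_width: 0.0215
```

Call:
step_arm --deltas '[{"claw": 0.5,"xyz": [0,0,-0.0021],"turn": 2},{"claw": 0.5,"xyz": [-0.0002,0,-0.0042],"turn": 4}]'

```text
time_s: 18.48
eef_pos: [0.5898, -0.173, 0.0594]
orientation: [-1.473, 0.643, -0.644]
contact_force: [0.8, 1.0, -1.1]
grip_width: 0.0212
```

Call:
step_arm --deltas '[{"claw": 0.5,"xyz": [0,0,-0.0021],"turn": 2},{"claw": 0.5,"xyz": [-0.0002,0,-0.0042],"turn": 4}]'

```text
time_s: 18.73
eef_pos: [0.587, -0.1753, 0.0594]
orientation: [-1.455, 0.697, -0.698]
contact_force: [4.9, 4.3, -0.6]
grip_width: 0.0216
```

Call:
step_arm --deltas '[{"claw": 0.5,"xyz": [0,0,-0.0021],"turn": 2},{"claw": 0.5,"xyz": [-0.0002,0,-0.0042],"turn": 4}]'

```text
time_s: 18.98
eef_pos: [0.5838, -0.1778, 0.0594]
orientation: [-1.436, 0.75, -0.752]
contact_force: [3.9, 4.4, -1.0]
grip_width: 0.0213
```

Call:
step_arm --deltas '[{"claw": 0.5,"xyz": [0,0,-0.0021],"turn": 2},{"claw": 0.5,"xyz": [-0.0002,0,-0.0042],"turn": 4}]'

```text
time_s: 19.23
eef_pos: [0.5797, -0.1806, 0.0594]
orientation: [-1.417, 0.804, -0.805]
contact_force: [3.4, 1.9, -0.5]
grip_width: 0.0214
```

Call:
step_arm --deltas '[{"claw": 0.5,"xyz": [0,0,-0.0021],"turn": 2},{"claw": 0.5,"xyz": [-0.0002,0,-0.0042],"turn": 4}]'

```text
time_s: 19.48
eef_pos: [0.5754, -0.183, 0.0593]
orientation: [-1.396, 0.858, -0.858]
contact_force: [-0.0, -0.2, 0.4]
grip_width: 0.021
```

Call:
step_arm --deltas '[{"claw": 0.5,"xyz": [0,0,-0.0021],"turn": 2},{"claw": 0.5,"xyz": [-0.0002,0,-0.0042],"turn": 4}]'

```text
time_s: 19.73
eef_pos: [0.5708, -0.1845, 0.0591]
orientation: [-1.373, 0.913, -0.91]
contact_force: [-1.1, -0.7, 0.3]
grip_width: 0.0211
```

Call:
step_arm --deltas '[{"claw": 0.5,"xyz": [0,0,-0.0021],"turn": 2},{"claw": 0.5,"xyz": [-0.0002,0,-0.0042],"turn": 4}]'

```text
time_s: 19.98
eef_pos: [0.5682, -0.1856, 0.0594]
orientation: [-1.346, 0.964, -0.964]
contact_force: [-0.7, -0.1, 0.7]
grip_width: 0.0214
```

```bash
python3 -c "
from h import *;st()"
```

```text
t 19.975 F tool [-0.2 -0.7 -0.6] r 0.0595 ang 289.822009979964 xyaw 288.8037135167095 z 0.0594 w 0.0214 j6 -0.83
```

Click one is felt: a climb of about 6 N, then free. Continuing.

Call:
step_arm --deltas '[{"claw": 0.5,"xyz": [0,0,-0.0021],"turn": 2},{"claw": 0.5,"xyz": [-0.0002,0,-0.0042],"turn": 4}]'

```text
time_s: 20.23
eef_pos: [0.5641, -0.1867, 0.0593]
orientation: [-1.32, 1.016, -1.017]
contact_force: [3.3, 1.9, -0.6]
grip_width: 0.0212
```

Call:
step_arm --deltas '[{"claw": 0.5,"xyz": [0,0,-0.0021],"turn": 2},{"claw": 0.5,"xyz": [-0.0002,0,-0.0042],"turn": 4}]'

```text
time_s: 20.48
eef_pos: [0.5613, -0.1871, 0.0594]
orientation: [-1.29, 1.067, -1.071]
contact_force: [5.4, 3.3, -4.0]
grip_width: 0.0217
```

Call:
step_arm --deltas '[{"claw": 0.5,"xyz": [0,0,-0.0021],"turn": 2},{"claw": 0.5,"xyz": [-0.0002,0,-0.0042],"turn": 4}]'

```text
time_s: 20.72
eef_pos: [0.5568, -0.188, 0.0594]
orientation: [-1.262, 1.12, -1.122]
contact_force: [4.5, 1.9, -2.4]
grip_width: 0.0212
```

Call:
step_arm --deltas '[{"claw": 0.5,"xyz": [0,0,-0.0021],"turn": 2},{"claw": 0.5,"xyz": [-0.0002,0,-0.0042],"turn": 4}]'

```text
time_s: 20.98
eef_pos: [0.5513, -0.1886, 0.0593]
orientation: [-1.232, 1.173, -1.173]
contact_force: [0.8, 0.4, -0.5]
grip_width: 0.0212
```

Call:
step_arm --deltas '[{"claw": 0.5,"xyz": [0,0,-0.0021],"turn": 2},{"claw": 0.5,"xyz": [-0.0002,0,-0.0042],"turn": 4}]'

```text
time_s: 21.22
eef_pos: [0.5466, -0.1886, 0.0593]
orientation: [-1.2, 1.226, -1.224]
contact_force: [-9.6, 2.6, 1.9]
grip_width: 0.0217
```

Call:
step_arm --deltas '[{"claw": 0.5,"xyz": [0,0,-0.0021],"turn": 2},{"claw": 0.5,"xyz": [-0.0002,0,-0.0042],"turn": 4}]'

```text
time_s: 21.48
eef_pos: [0.543, -0.1884, 0.0593]
orientation: [-1.165, 1.276, -1.276]
contact_force: [0.2, 0.3, 0.1]
grip_width: 0.0215
```

Call:
step_arm --deltas '[{"claw": 0.5,"xyz": [0,0,-0.0021],"turn": 2},{"claw": 0.5,"xyz": [-0.0002,0,-0.0042],"turn": 4}]'

```text
time_s: 21.72
eef_pos: [0.5391, -0.1878, 0.0594]
orientation: [-1.129, 1.326, -1.327]
contact_force: [2.6, 0.2, -1.7]
grip_width: 0.0216
```

```bash
python3 -c "
from h import *;st()"
```

```text
t 21.725 F tool [-0.6  1.7  2.6] r 0.0588 ang 261.3144516218079 xyaw 260.80605503909413 z 0.0594 w 0.0216 j6 -0.37
```

Click two is done: a climb, then a snap of about -10 N at t=21.2 s. Ridge three is starting.

Call:
step_arm --deltas '[{"claw": 0.5,"xyz": [0,0,-0.0021],"turn": 2},{"claw": 0.5,"xyz": [-0.0002,0,-0.0042],"turn": 4}]'

```text
time_s: 21.98
eef_pos: [0.5363, -0.187, 0.0594]
orientation: [-1.089, 1.375, -1.378]
contact_force: [5.1, 0.1, -4.1]
grip_width: 0.0213
```

Call:
step_arm --deltas '[{"claw": 0.5,"xyz": [0,0,-0.0021],"turn": 2},{"claw": 0.5,"xyz": [-0.0002,0,-0.0042],"turn": 4}]'

```text
time_s: 22.22
eef_pos: [0.5314, -0.1858, 0.0594]
orientation: [-1.051, 1.426, -1.427]
contact_force: [3.0, 0.5, -1.7]
grip_width: 0.0216
```

Call:
step_arm --deltas '[{"claw": 0.5,"xyz": [0,0,-0.0021],"turn": 2},{"claw": 0.5,"xyz": [-0.0002,0,-0.0042],"turn": 4}]'

```text
time_s: 22.48
eef_pos: [0.5263, -0.1842, 0.0593]
orientation: [-1.012, 1.477, -1.476]
contact_force: [0.8, 0.5, -0.5]
grip_width: 0.0213
```

Call:
step_arm --deltas '[{"claw": 0.5,"xyz": [0,0,-0.0021],"turn": 2},{"claw": 0.5,"xyz": [-0.0002,0,-0.0042],"turn": 4}]'

```text
time_s: 22.72
eef_pos: [0.521, -0.1815, 0.0589]
orientation: [-0.971, 1.529, -1.522]
contact_force: [-5.2, 3.1, 2.8]
grip_width: 0.0214
```

Call:
step_arm --deltas '[{"claw": 0.5,"xyz": [0,0,-0.0021],"turn": 2},{"claw": 0.5,"xyz": [-0.0002,0,-0.0042],"turn": 4}]'

```text
time_s: 22.98
eef_pos: [0.5189, -0.1805, 0.0592]
orientation: [-0.924, 1.574, -1.574]
contact_force: [0.1, 0.2, 0.4]
grip_width: 0.0214
```

Call:
step_arm --deltas '[{"claw": 0.5,"xyz": [0,0,-0.0021],"turn": 2},{"claw": 0.5,"xyz": [-0.0002,0,-0.0042],"turn": 4}]'

```text
time_s: 23.22
eef_pos: [0.516, -0.1786, 0.0594]
orientation: [-0.877, 1.621, -1.622]
contact_force: [0.0, -0.0, -0.0]
grip_width: 0.0212
```

```bash
python3 -c "
from h import *;st()"
```

```text
t 23.225 F tool [-0.   0.   0.1] r 0.0586 ang 236.8811711479949 xyaw 236.80697535246827 z 0.0594 w 0.0212 j6 0.04
```

Click three is done: a climb, then a pull-forward and free. Now ridge four, expected to crest near 224°.

Call:
step_arm --deltas '[{"claw": 0.5,"xyz": [0,0,-0.0021],"turn": 2},{"claw": 0.5,"xyz": [-0.0002,0,-0.0042],"turn": 4}]'

```text
time_s: 23.48
eef_pos: [0.5132, -0.1765, 0.0595]
orientation: [-0.827, 1.667, -1.671]
contact_force: [4.6, -2.2, -3.4]
grip_width: 0.0214
```

Call:
step_arm --deltas '[{"claw": 0.5,"xyz": [0,0,-0.0021],"turn": 2},{"claw": 0.5,"xyz": [-0.0002,0,-0.0042],"turn": 4}]'

```text
time_s: 23.72
eef_pos: [0.5114, -0.1748, 0.0598]
orientation: [-0.775, 1.711, -1.72]
contact_force: [7.1, -3.9, -4.9]
grip_width: 0.0215
```

Call:
step_arm --deltas '[{"claw": 0.5,"xyz": [0,0,-0.0021],"turn": 2},{"claw": 0.5,"xyz": [-0.0002,0,-0.0042],"turn": 4}]'

```text
time_s: 23.98
eef_pos: [0.5079, -0.1717, 0.0597]
orientation: [-0.724, 1.758, -1.765]
contact_force: [3.6, -3.2, -3.1]
grip_width: 0.0214
```

Call:
step_arm --deltas '[{"claw": 0.5,"xyz": [0,0,-0.0021],"turn": 2}]'

```text
time_s: 24.1
eef_pos: [0.5061, -0.1699, 0.0597]
orientation: [-0.697, 1.781, -1.787]
contact_force: [3.3, -1.6, -3.3]
grip_width: 0.0214
```

```bash
python3 -c "
from h import *;st()"
```

```text
t 24.1 F tool [-1.3  3.3  3.4] r 0.0581 ang 223.9275287795427 xyaw 222.80109506199346 z 0.0597 w 0.0214 j6 0.29
```

Call:
step_arm --deltas '[{"claw": 0.5,"xyz": [0,0,-0.0021],"turn": 2}]'

```text
time_s: 24.22
eef_pos: [0.504, -0.1679, 0.0597]
orientation: [-0.671, 1.806, -1.809]
contact_force: [3.6, -1.1, 0.1]
grip_width: 0.0215
```

Call:
step_arm --deltas '[{"claw": 0.5,"xyz": [0,0,-0.0021],"turn": 2}]'

```text
time_s: 24.35
eef_pos: [0.5018, -0.1656, 0.0595]
orientation: [-0.644, 1.83, -1.83]
contact_force: [0.9, -0.8, 0.8]
grip_width: 0.0215
```

Call:
step_arm --deltas '[{"claw": 0.5,"xyz": [0,0,-0.0021],"turn": 2}]'

```text
time_s: 24.48
eef_pos: [0.4997, -0.1635, 0.0592]
orientation: [-0.618, 1.854, -1.852]
contact_force: [-0.1, -0.4, 0.6]
grip_width: 0.0217
```

```bash
python3 -c "
from h import *;st()"
```

```text
t 24.475 F tool [ 0.4 -0.6  0.3] r 0.059 ang 215.05867602814328 xyaw 216.81749365418 z 0.0592 w 0.0217 j6 0.4
```

Ridge four is crested. The pin should settle near 208–209° (ridges at about 222 and 195°), so I'll centre the open cage there and let it settle.

Call:
step_arm --deltas '[{"claw": 0.5,"xyz": [0,0,-0.0021],"turn": 2},{"claw": 0.5,"xyz": [-0.0002,0,-0.0042],"turn": 4},{"claw": 0.5,"xyz": [-0.0003,0,-0.0063],"turn": 6},{"claw": 0.5,"xyz": [-0.0003,0,-0.0063],"turn": 6},{"claw": 0.5,"xyz": [-0.0003,0,-0.0063],"turn": 6},{"claw": 0.5,"xyz": [-0.0003,0,-0.0063],"turn": 6}]'

```text
time_s: 25.22
eef_pos: [0.4969, -0.159, 0.0593]
orientation: [-0.531, 1.917, -1.917]
contact_force: [-0.5, 1.9, 0.7]
grip_width: 0.0215
```

```bash
python3 -c "
from h import *;st()"
```

```text
t 25.225 F tool [-0.6 -0.7 -1.8] r 0.0589 ang 209.87141038911687 xyaw 210.94613878364692 z 0.0593 w 0.0215 j6 0.51
```

Call:
step_arm --deltas '[{"claw": 0.5,"xyz": [0,0,-0.002],"turn": 0},{"claw": 0.5,"xyz": [0,0,-0.003],"turn": 0},{"claw": 0.5,"xyz": [0,0,-0.003],"turn": 0},{"claw": 0.5,"xyz": [0,0,-0.003],"turn": 0}]'

```text
time_s: 25.72
eef_pos: [0.4955, -0.1564, 0.0594]
orientation: [-0.53, 1.916, -1.917]
contact_force: [-0.6, -0.1, 0.1]
grip_width: 0.0214
```

```bash
python3 -c "
from h import *;st()"
```

```text
t 25.725 F tool [ 0.6 -0.1 -0.2] r 0.059 ang 207.0452288814948 xyaw 210.94333824912079 z 0.0594 w 0.0214 j6 0.51
```

No force remains with the pin free in the cage, so it is seated. I'll open and lift away.

Call:
step_arm --deltas '[{"claw": -0.3,"xyz": [0,0,0],"turn": 0},{"claw": -0.3,"xyz": [0,0,0],"turn": 0},{"claw": -0.3,"xyz": [0,0,0],"turn": 0},{"claw": -0.3,"xyz": [0,0,0],"turn": 0},{"claw": -0.3,"xyz": [0,-0.03,0],"turn": 0},{"claw": -0.3,"xyz": [0,-0.08,0],"turn": 0},{"claw": -0.3,"xyz": [0,-0.13,0],"turn": 0},{"claw": -0.3,"xyz": [0,-0.17,0],"turn": 0},{"claw": -0.3,"xyz": [0,-0.17,0],"turn": 0}]'

```text
time_s: 26.85
eef_pos: [0.4972, -0.1573, 0.2331]
orientation: [-0.525, 1.909, -1.92]
contact_force: [0.7, -0.0, 0.0]
grip_width: 0.0555
```

Call:
step_arm --deltas '[{"claw": -0.3,"xyz": [-0.1,0,0.17],"turn": 0},{"claw": -0.3,"xyz": [-0.1,0,0.17],"turn": 0},{"claw": -0.3,"xyz": [-0.1,0,0.17],"turn": 0},{"claw": -0.3,"xyz": [-0.1,0,0.17],"turn": 0},{"claw": -0.3,"xyz": [-0.1,0,0.17],"turn": 0},{"claw": -0.3,"xyz": [-0.1,0,0.17],"turn": 0},{"claw": -0.3,"xyz": [-0.1,0,0.17],"turn": 0}]'

```text
time_s: 27.72
eef_pos: [0.6678, -0.25, 0.2305]
orientation: [-0.53, 1.916, -1.917]
contact_force: [-0.2, 0.3, 0.3]
grip_width: 0.0554
```

```bash
python3 - <<'E'
from h import *
st();q=get_image("top")[0];cv2.imwrite("pics/c6.png",cv2.resize(q[140:310,335:525],(760,680))[:600]);cv2.imwrite("pics/c6.png",cv2.resize(q[140:310,335:525],(660,590),interpolation=2))
E
```

```text
t 27.725 F tool [-0.  -0.3 -0.4] r 0.1698 ang 314.8494221381994 xyaw 210.96243239917837 z 0.2305 w 0.0554 j6 0.52
```

View pics/c6.png

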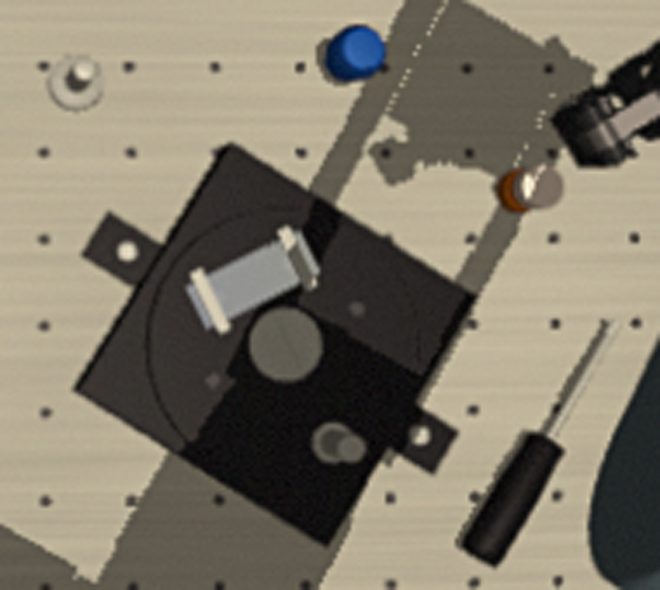

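The handle is clear, with its top at crop (350,447), and the bystanders are in place. One check of the angle, then I'll hand in.

```bash
python3 - <<'E'
from h import *
for px,z in(((435.4,268.2),.086),((430.2,266.5),.042)):
    r=ray("top",px,z)[:2]-AX;print(np.hypot(*r),np.degrees(np.arctan2(r[1],r[0]))%360)
st();finish_job()
E
```

```text
0.058051288966030005 204.84546293834643
0.0584728445787229 205.52650484031005
t 27.775 F tool [-0.1  0.3  0.6] r 0.17 ang 314.86048589654143 xyaw 210.95893862115463 z 0.2306 w 0.0554 j6 0.52
the job is handed in; nothing more can be done
```

I turned the stage back to its home stop, then clockwise four clicks. I let go with it resting in the fourth dip and handed the job in at about 28 s. No verdict was reported.

- **Home stop:** on the way back I felt all five ridges. At the stop I pushed to about 14 N at the handle with no movement. That is above the 10–12 N needed to tell a stop, but under the 20 N limit.
- **Count:** going clockwise I felt four separate climbs, each followed by a drop: about 6, 6, 5 and 8 N along the path. They agree with the ridge positions felt on the way back.
- **Seating:** just before I opened the gripper, the handle pressed on neither finger. After I lifted away, the camera put the handle at about 205°, between ridge four (about 222°) and ridge five (about 195°, a rough estimate). My predicted dip was about 208°, so it is 3° off, within my measuring error.
- **Clear of everything:** the arm ended up away from the stage with no contact force. In the last picture the bulb, vial, post and screwdriver looked unmoved; I did not measure them.
- **Disagreement:** I first met the stop about 7° later than expected. I had the sign of the finger gap wrong; with that corrected, home comes out at about 329°, against 327.5° from the camera.

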